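Hold a spring clamp gaping around the open edge of a gel plate sandwich

TASK

The gel sandwich still needs its second clamp: take the loose orange spring clamp out of the tray, squeeze its tails so the jaws gape wide, and bring it, level and square, around the unclamped upright edge of the plates about half-way up, its two pads facing the black spacer strip from either side but clear of the plates. Do not knock the plates or disturb the other things. Finish while still holding the clamp wide open there, so that I can push the spacer home: do not let it close or let it go.

Things in the scene. Friction and masses are not known exactly. Their poses are not given: they have to be found in the camera images.
- clamp: loose orange spring clamp (peg type, 70 g) lying on its side in a wide compartment of the tray; 100 mm long, 24 mm wide (height as it lies). Origin: on the pivot axis, at the underside. +x runs along the middle line to the jaw tips (42 mm ahead), -x to the tail ends (57 mm behind), z is the pivot axis (up), y goes from arm to arm. Squeezing the tails together along y opens the jaws evenly
- clamp_grip (a point): where to grip: midway between the tails, 43 mm behind the pivot, 12 mm above the clamp's underside (axes as clamp). The splayed tails measure 49 mm over their outsides at the ends, 22 mm near the pivot; fully squeezed they are parallel, about 14 mm over all. Squeezing fully here takes about 10 N per finger; 30 to 50 N holds it firmly
- clamp_mouth (a point): point midway between the two black rubber pads (9 mm long), 36 mm ahead of the pivot, at half the clamp's width; moves with the clamp. Behind the pads the bowed jaws leave a wide throat back to the spring barrel (radius 6 mm about the pivot)
- clamp_arm_a (a joint): how far each arm of the loose clamp is turned against the spring, rad: 0 = jaws shut, 0.31 = wide open (pads about 24 mm apart)
- accessory_tray: white plastic tray fixed to the worktop, 138 x 320 mm, walls 27 mm high and 3 mm thick, inner floor 10 mm up. Origin: centre of its underside, long side along y. Two wide compartments, 132 mm in x, about 130 mm in y, centred at y = -92 and +41 mm: the clamp lies in either, the comb in the other; the narrow one at +y holds spare black spacers
- gel_stand: grey stand with blue back rest, fixed to the worktop. Origin: centre of its underside. The plates stand upright along its y, 8 mm thick about x = 0, y = -50 to +50 mm, up to 112 mm high (white ceramic behind, glass in front, black spacers between). The edge at y = +50 mm is open; on the other sits a fixed clamp of the same kind. Base 84 x 130 mm, 15 mm high, trough 29 mm high
- spacer_mid (a point): middle of the black spacer (14 mm wide, along the whole open edge): 7 mm in from the edge, half-way up, 68 mm above the worktop, mid-thickness of the plates. Axes as gel_stand: +y points out of the plates past the open edge, x is square to them
- well_comb: blue gel comb, 32 x 86 x 8 mm, loose in the other wide compartment; bystander
- lab_timer: white timer, 22 x 66 x 62 mm, standing loose; bystander
- oil_bottle: small brown bottle with a black cap, 27 mm across, 62 mm high, standing loose; bystander
- sample_jar: clear lidded jar, 51 mm across, 64 mm high, standing loose; bystander
Mind the look-alikes: they are no part of the job. There is more than one size of the clamp; the job needs the larger.

How it is judged:
By the outcome, as a careful person would: the job done as asked, in the order asked, and still so for the second after the job is handed in, while the arm keeps its last pose, push and grip.
It also fails if it takes over 38 s, if anything falls off the work surface, if the arm or the gripper's body presses on something with over 40 N, if the wrist force passes 120 N, or if a joint passes its speed limit or range.

ROBOT

A 6-joint arm with a two-finger parallel gripper is mounted at the origin on a cart in front of the work surface, level with it; the furniture and walls round the work are solid. World frame = base frame: x ahead of the robot, y to its left, z up, the work surface at z = 0. Lengths are in mm, angles in rad, forces in N, time in s.
With the tool pointing down it reaches from about 350 to 975 mm from the base axis. Payload 7.1 kg.
Tool frame: the origin (TCP) lies midway between the tips of the shut fingers; the grasp point (between the pads) lies 19 mm behind it; z points along the fingers, y is the line along which they close (so a half turn about z gives the same grasp; the last joint's range is limited). The gripper opens to 88 mm and grips with 3 to 60 N. Pads are 20 mm wide; open, the fingers measure 115 mm over their backs; the gripper's body (75 mm by 178 mm) begins 61 mm behind the grasp point.
Start: joints at [1.285, 0.423, 1.63, -0, 1.089, -0.019], TCP at [164.747, 602.879, 222.675] pointing down, gripper open.
Joint ranges: [-3, 3], [-0.9, 2.11], [0.09, 2.58], [-1.31, 4.45], [0.11, 2.69], [-2.54, 2.54]. Speed limits (rad/s): [2.39, 2.39, 3.01, 3.14, 3.14, 3.14].

INTERFACE

Orientations are given as a rotation vector (axis times angle).
In Python, from workcell import status, eyes, ticket gives the robot as it stands.
- The arm moves only by the shell command python3 -m jog 'ROWS' [OPENING]. ROWS is a JSON object with one list for each field, all of the same length, 1 to 5, a row being the entries at one place: x, y, z (the shift in a scale on which 1.0 is 30 cm), wx, wy, wz (a rotation vector in parts of the range, where 1.0 means pi rad); each row shifts and turns the commanded pose from where the row before left it, along the tool's axes as they then stand; what a row does not reach is not made up. A row lasts 1/12 s, in which the tool goes at most 41.7 mm and 0.125 rad, less where a joint would pass 70% of its speed; a pose out of reach is approached as far as the arm can. OPENING is the finger opening in mm, set as the command begins (- or left out keeps the last). The fingers move at their own pace and stop on an object; the grip force is fixed at half the most. Time passes only in rows, so rows that do not move let the fingers close. It prints the time, the measured TCP pose, the force, the opening and the grip force at its end. A shift or turn number past 1, either way, is cut back to 1. Input that does not fit is refused with a message, and nothing moves.
- status.get_obs(): the state, without advancing time (a new reading comes with each control period).
- eyes.get_image(name): name is "scene" or "side" or "wrist"; returns a dict with "img" (400x640x3 uint8, red, green, blue), "range_z" (400x640 float32, mm along the optical axis (not along the pixel's ray), 0 where there is no reading), "fx", "fy", "cx", "cy" (pixels), "R" (3x3) and "t" (3): a world point X has camera coordinates R X + t. Camera axes: x right, y down, z forward; pixel columns grow to the right and rows downward; lengths in mm; the calibration is good to about 2 mm. A picture is of the moment at which its call begins.
- ticket.close_job(): hands the job in; it is judged then, once.
The state is a dict: "t": time; "qpos": joint angles; "qvel": joint speeds; "joint_torque": joint torques, N m; "ee_pos": TCP position; "orientation": TCP orientation; "ft_force": force on the tool from outside, world axes, zero at the start; "moment": the same for the moment, N m; "width": finger opening in mm; "grasp_force": force on a finger pad.
Only numpy, scipy, OpenCV 4.12 (cv2) and the standard library are available. Lean on these libraries where they do the work, as an engineer would, in place of code of your own. Each camera call takes 0.05 s, during which the arm holds its last target. There are 200 camera calls.

## Working session

There is one attempt and no reset: what is moved stays moved. The work goes in short steps, Python scripts to look and compute and a shell command to move; the robot and the scene stay as the last step left them, time stands still between calls to the robot, and variables do not carry over. Pictures are saved under pics/ and viewed, at most 14 in all, crops included, and the job is handed in when it is done.

```bash
ls; mkdir -p pics
cat > h.py <<'E'
from workcell import status, eyes, ticket
import numpy as np, cv2
from scipy.spatial.transform import Rotation as Ro
def pt(im,u,v,z=None):
    """pixel -> world by depth, or onto plane of height z"""
    r=np.array([(u-im["cx"])/im["fx"],(v-im["cy"])/im["fy"],1.]); R=np.array(im["R"]);t=np.array(im["t"])
    if z is None: return R.T@(r*im["range_z"][int(v),int(u)]-t)
    o=-R.T@t; d=R.T@r; return o+d*(z-o[2])/d[2]
def cloud(im):
    v,u=np.mgrid[:400,:640]; z=im["range_z"].astype(float)
    c=np.stack([(u-im["cx"])/im["fx"]*z,(v-im["cy"])/im["fy"]*z,z],-1)
    return (c-np.array(im["t"]))@np.array(im["R"])
def save(n,img): cv2.imwrite("pics/"+n,cv2.cvtColor(np.ascontiguousarray(img),cv2.COLOR_RGB2BGR))
E
python3 - <<'E'
from h import *
import pickle
d={n:eyes.get_image(n) for n in ("scene","side","wrist")}
pickle.dump(d,open("d.pkl","wb"))
for n in d: save(n+"0.png",d[n]["img"]); print(n,-np.array(d[n]["R"]).T@d[n]["t"])
print(status.get_obs())
E
```

```text
pics
scene [-526.4875263  -619.2722938   691.43472608]
side [157.36939941 238.5435321  960.44019741]
wrist [ 98.47474749 618.64143512 384.65647853]
{'t': 0.15, 'qpos': array([ 1.28501399e+00,  4.23702847e-01,  1.63050080e+00,  2.07628231e-05,
        1.08861494e+00, -1.89972194e-02]), 'qvel': array([-0.00122484, -0.00238674, -0.00369163,  0.00098068, -0.0011292 ,
        0.00054076]), 'joint_torque': array([ 9.74188538e-06, -5.44981241e+01, -2.73924190e+01,  6.43280405e-02,
        2.05076794e-02, -6.90719639e-05]), 'ee_pos': array([164.61445749, 602.47859808, 222.06219176]), 'orientation': array([-4.17811167e-01, -3.11347895e+00,  1.89888177e-03]), 'ft_force': array([ 0.6535631 , -0.29428286, -0.78102894]), 'moment': array([-0.02349053,  0.02888998, -0.01653809]), 'grasp_force': 0.0, 'width': 87.54157079819802}
```

View pics/scene0.png

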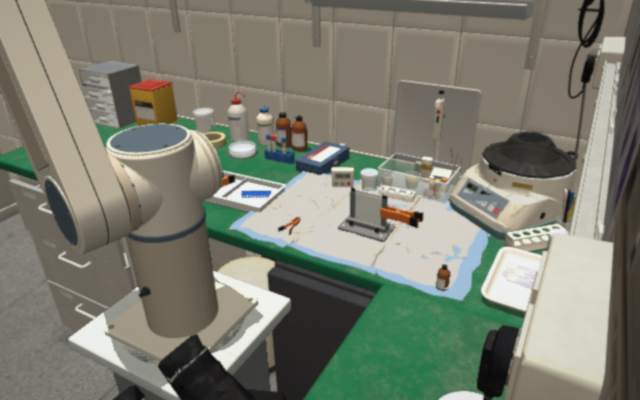

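View pics/side0.png

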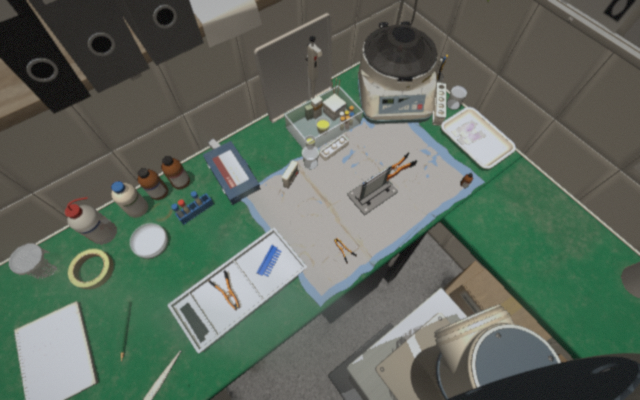

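Run:
```python
from h import *
import pickle
d=pickle.load(open("d.pkl","rb")); s=d["side"]
a=cv2.resize(s["img"][225:355,160:310],None,fx=4,fy=4,interpolation=cv2.INTER_CUBIC)
b=cv2.resize(d["wrist"]["img"],None,fx=1,fy=1)
save("a.png",a)
c=cv2.resize(s["img"][145:225,330:430],None,fx=7,fy=7,interpolation=cv2.INTER_CUBIC); save("c.png",c)
for n,u,v in [("tray c",300,262),("clamp",230,290),("stand",373,190),("small",345,248)]: print(n,pt(s,u,v).round())
```

```text
tray c [418. 101.  27.]
clamp [462. 284.  35.]
stand [ 462. -184.   40.]
small [380. -19.  19.]
```

View pics/wrist0.png

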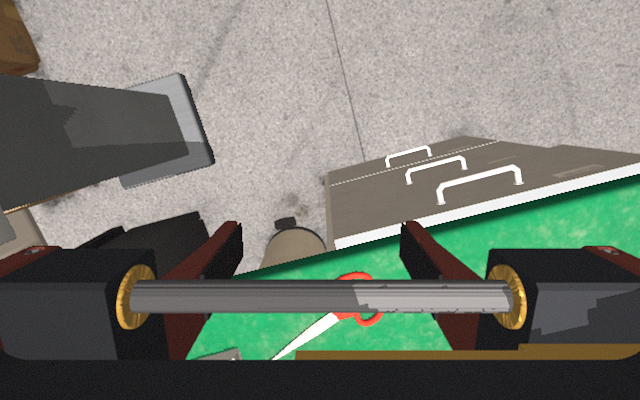

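View pics/c.png

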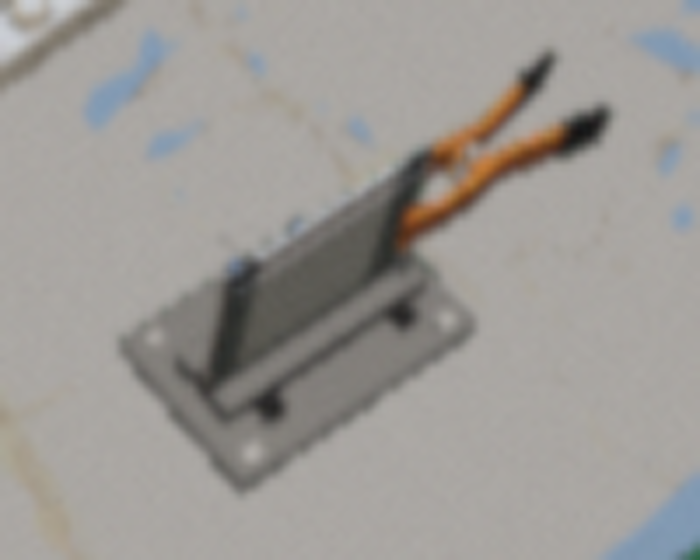

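View a.png.

The wrist view does not show the tray yet. In the stand crop, the fixed clamp sits on the far right edge. The open edge with the black spacer is on the left, from crop (240,265) down to (215,380).

View pics/a.png

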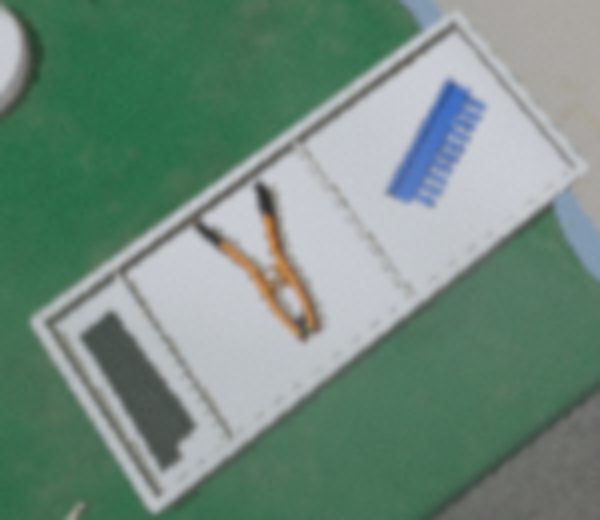

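Run:
```python
from h import *
import pickle
d=pickle.load(open("d.pkl","rb")); s=d["side"]; P=cloud(s)
f=lambda u,v:(330+u/7-.4,145+v/7-.4)
# stand base top corners (z=15)
B=[pt(s,*f(*q),z=15)[:2] for q in [(122,345),(245,490),(475,322)]]
print("base",np.round(B,1),[np.linalg.norm(B[i]-B[i+1]).round(1) for i in (0,1)])
e=B[1]-B[2]; print("yaw of long side",np.degrees(np.arctan2(e[1],e[0])), "centre",(B[0]+B[2])/2)
# plates: points z 45..115 near stand
c=(B[0]+B[2])/2
m=(np.hypot(P[...,0]-c[0],P[...,1]-c[1])<75)&(P[...,2]>105)&(P[...,2]<118)
q=P[m]; print("top pts",len(q)); print(q[np.argsort(q[:,1])][::max(1,len(q)//15)].round(0))
```

```text
base [[ 505.5 -127.5]
 [ 424.7 -125.8]
 [ 426.1 -251.6]] [np.float64(80.9), np.float64(125.8)]
yaw of long side 90.63349697028437 centre [ 465.80263811 -189.53606807]
top pts 49
[[ 465. -240.  106.]
 [ 466. -236.  113.]
 [ 465. -231.  113.]
 [ 468. -228.  108.]
 [ 469. -221.  108.]
 [ 469. -214.  110.]
 [ 467. -209.  107.]
 [ 469. -199.  110.]
 [ 467. -191.  109.]
 [ 470. -183.  107.]
 [ 469. -175.  108.]
 [ 469. -164.  108.]
 [ 469. -157.  111.]
 [ 467. -152.  113.]
 [ 465. -147.  105.]
 [ 468. -143.  110.]
 [ 469. -140.  107.]]
```

```bash
cat >> h.py <<'E'
def plan(target,ydir,zdir=(0,0,-1),verbose=1):
    """tool-axes shift and turn from measured pose to TCP target, tool y along +-ydir, z along zdir"""
    o=status.get_obs(); R=Ro.from_rotvec(o["orientation"]); z=np.array(zdir,float)
    print("now",o["ee_pos"].round(1),"y",R.as_matrix()[:,1].round(3),"z",R.as_matrix()[:,2].round(3),"q",o["qpos"].round(2),"t",o["t"])
    for s in (1,-1):
        y=s*np.array(ydir,float); y-=z*(y@z); y/=np.linalg.norm(y)
        T=Ro.from_matrix(np.c_[np.cross(y,z),y,z])
        print(s,"shift",R.inv().apply(np.array(target)-o["ee_pos"]).round(1),"turn",(R.inv()*T).as_rotvec().round(3))
E
python3 - <<'E'
from h import *
import pickle
d=pickle.load(open("d.pkl","rb")); s=d["side"]; P=cloud(s)
f=lambda u,v:(160+u/4-.4,225+v/4-.4)
w=lambda u,v,z:pt(s,*f(u,v),z=z)
tr=[w(*q,27)[:2] for q in [(38,322),(155,508),(583,167),(457,18)]]
print("tray",np.round(tr,1),[np.linalg.norm(tr[i]-tr[(i+1)%4]).round(1) for i in range(4)])
tip=w(308,335,28);ta=w(262,186,34);tb=w(200,222,34);piv=w(276,281,34)
print("tip",tip,"tails",ta,tb,"mid",(ta+tb)/2,"piv",piv)
print(np.linalg.norm(ta-tb),np.linalg.norm(tip-(ta+tb)/2))
a=tip-(ta+tb)/2;a[2]=0;a/=np.linalg.norm(a); print("axis",a)
g=(ta+tb)/2+14*a; print("grip",g, "piv43",piv-43*a)
plan([g[0],g[1],130],[-a[1],a[0],0])
E
```

```text
tray [[523.  423.3]
 [384.9 417.8]
 [400.5  97. ]
 [536.2 104.1]] [np.float64(138.2), np.float64(321.2), np.float64(135.8), np.float64(319.5)]
tip [415.88650103 294.63683882  28.        ] tails [511.78265409 269.07384975  34.        ] [515.11182282 312.1625703   34.        ] mid [513.44723845 290.61821003  34.        ] piv [454.30032167 292.97964521  34.        ]
43.217140157551064 97.82763854993486
axis [-0.99915273  0.04115615  0.        ]
grip [499.45910028 291.19439606  34.        ] piv43 [497.26388893 291.20993095  34.        ]
now [164.6 602.5 222.1] y [ 0.264  0.965 -0.001] z [-0.    -0.001 -1.   ] q [ 1.29  0.42  1.63  0.    1.09 -0.02] t 0.15
1 shift [-405.1 -211.9   92.3] turn [-0.000e+00  2.000e-03  2.916e+00]
-1 shift [-405.1 -211.9   92.3] turn [-0.001 -0.    -0.226]
```

The clamp crop shows the jaws at (308,335) pointing toward the robot, the tail ends at (262,186) and (200,222), and the pivot at (276,281). The measured lengths, about 98 mm long and 43 mm across the tails, match the larger clamp. I'll move above the grip and turn so that the last joint has range left for the final pose.

The manual's scale: shifts go in shares of 30 cm and turns go in shares of pi rad. Converting my numbers, -34 mm / 300 = -0.1133, -17.7 mm / 300 = -0.059.

```bash
python3 -m jog '{"x":[-0.1133, -0.1133, -0.1133, -0.1133, -0.1133], "y":[-0.059, -0.059, -0.059, -0.059, -0.059], "z":[0, 0, 0, 0, 0], "wx":[0, 0, 0, 0, 0], "wy":[0, 0, 0, 0, 0], "wz":[0, 0, 0, 0, 0]}' 72
python3 -m jog '{"x":[-0.1133, -0.1133, -0.1133, -0.1133, -0.1133], "y":[-0.059, -0.059, -0.059, -0.059, -0.059], "z":[0, 0, 0, 0, 0], "wx":[0, 0, 0, 0, 0], "wy":[0, 0, 0, 0, 0], "wz":[0, 0, 0, 0, 0]}'
python3 -m jog '{"x":[-0.1133, -0.1133, 0, 0, 0], "y":[-0.059, -0.059, 0, 0, 0], "z":[0, 0, 0, 0, 0], "wx":[0, 0, 0, 0, 0], "wy":[0, 0, 0, 0, 0], "wz":[0, 0, 0.0382, 0.0382, 0.0382]}'
python3 -m jog '{"x":[0, 0, 0, 0, 0], "y":[0, 0, 0, 0, 0], "z":[0, 0, 0, 0, 0], "wx":[0, 0, 0, 0, 0], "wy":[0, 0, 0, 0, 0], "wz":[0.0382, 0.0382, 0.0382, 0.0382, 0.0382]}'
python3 -m jog '{"x":[0, 0, 0, 0, 0], "y":[0, 0, 0, 0, 0], "z":[0, 0, 0, 0, 0], "wx":[0, 0, 0, 0, 0], "wy":[0, 0, 0, 0, 0], "wz":[0.0382, 0.0382, 0.0382, 0.0382, 0.0382]}'
python3 -m jog '{"x":[0, 0, 0, 0, 0], "y":[0, 0, 0, 0, 0], "z":[0, 0, 0, 0, 0], "wx":[0, 0, 0, 0, 0], "wy":[0, 0, 0, 0, 0], "wz":[0.0382, 0.0382, 0.0382, 0.0382, 0.0382]}'
python3 -m jog '{"x":[0, 0, 0, 0, 0], "y":[0, 0, 0, 0, 0], "z":[0, 0, 0, 0, 0], "wx":[0, 0, 0, 0, 0], "wy":[0, 0, 0, 0, 0], "wz":[0.0382, 0.0382, 0.0382, 0.0382, 0.0382]}'
python3 -m jog '{"x":[0, 0, 0], "y":[0, 0, 0], "z":[0.1, 0.1, 0], "wx":[0, 0, 0], "wy":[0, 0, 0], "wz":[0.0159, 0, 0]}'
python3 - <<'E'
from h import *
import pickle
w=eyes.get_image("wrist"); pickle.dump(w,open("w1.pkl","wb")); save("w1.png",w["img"])
plan([498,291.2,13],[.041,.999,0])
E
```

```text
t: 0.57
ee_pos: [306.2, 471.2, 222.5]
orientation: [-0.417, -3.114, 0.001]
ft_force: [0.9, 0.5, -0.2]
width: 72.5
grasp_force: 0.0
t: 0.98
ee_pos: [447.1, 340.9, 222.6]
orientation: [-0.418, -3.114, 0.0]
ft_force: [-0.0, 1.1, -0.2]
width: 72.1
grasp_force: 0.0
t: 1.4
ee_pos: [502.8, 289.4, 222.3]
orientation: [-0.98, -2.984, 0.001]
ft_force: [-1.9, -0.5, -0.5]
width: 71.9
grasp_force: 0.0
t: 1.82
ee_pos: [502.2, 290.3, 222.4]
orientation: [-1.816, -2.563, 0.001]
ft_force: [-0.4, -0.1, 0.2]
width: 71.7
grasp_force: 0.0
t: 2.23
ee_pos: [502.1, 290.4, 222.4]
orientation: [-2.492, -1.912, 0.001]
ft_force: [0.4, 0.9, -0.3]
width: 71.9
grasp_force: 0.0
t: 2.65
ee_pos: [502.1, 290.3, 222.4]
orientation: [2.946, 1.09, -0.001]
ft_force: [-0.2, 0.8, -0.2]
width: 72.0
grasp_force: 0.0
t: 3.07
ee_pos: [502.1, 290.3, 222.4]
orientation: [3.137, 0.171, -0.001]
ft_force: [-0.2, 0.7, 0.3]
width: 72.1
grasp_force: 0.0
t: 3.32
ee_pos: [499.1, 288.6, 157.8]
orientation: [3.136, 0.102, -0.012]
ft_force: [-1.1, -0.9, -0.5]
width: 72.5
grasp_force: 0.0
now [500.2 289.3 160.1] y [ 0.065 -0.998  0.003] z [-0.006 -0.003 -1.   ] q [ 0.5   0.44  1.78 -0.    0.93  2.01] t 3.3667
1 shift [ -1.2  -2.5 147.1] turn [-0.009  0.005 -3.035]
-1 shift [ -1.2  -2.5 147.1] turn [0.003 0.006 0.106]
```

View pics/w1.png

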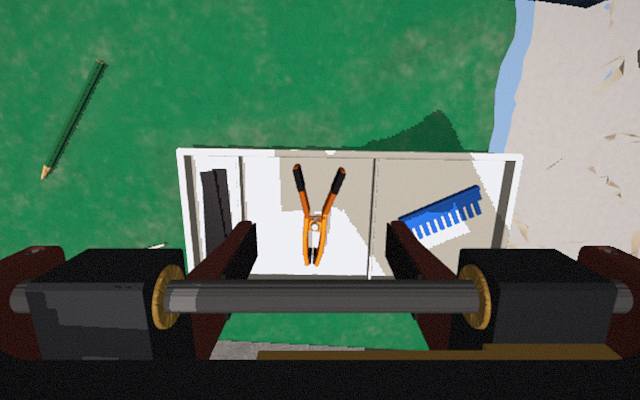

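Run:
```python
from h import *
import pickle
w=pickle.load(open("w1.pkl","rb"))
for n,u,v,z in [("ta",298,166,34),("tb",342,168,34),("tip",314,264,34),("piv",315,226,34),("divL",243,225,27),("divR",372,225,27),("wall",310,151,27),("wallTL",181,150,27),("wallTR",521,157,27)]:
    print(n,pt(w,u,v,z).round(1),pt(w,u,v).round(1))
```

```text
ta [516.9 309.   34. ] [514.7 309.7  21.7]
tb [517.7 268.1  34. ] [514.5 266.6  16.1]
tip [418.  288.3  34. ] [417.9 288.3  33.9]
piv [458.8 289.7  34. ] [459.  289.7  34.6]
divL [452.7 361.5  27. ] [506.8 328.6 165.4]
divR [460.8 232.8  27. ] [459.3 232.   22.8]
wall [530.6 298.8  27. ] [530.9 298.8  29.1]
wallTL [523.8 419.5  27. ] [523.9 419.3  27.4]
wallTR [537.8  99.4  27. ] [537.8  99.8  27.6]
```

In the tool's units: 30 mm / 300 = 0.1, 20 mm / 300 = 0.0667, 0.055 rad / 3.1416 = 0.0175.

```bash
python3 -m jog '{"x":[0.0033, 0, 0, 0, 0], "y":[0, 0, 0, 0, 0], "z":[0.1, 0.1, 0.0667, 0.0667, 0], "wx":[0, 0, 0, 0, 0], "wy":[0, 0, 0, 0, 0], "wz":[0.0175, 0, 0, 0, 0]}' 62
python3 -m jog '{"x":[0, 0, 0], "y":[0, 0, 0], "z":[0.0667, 0.04, 0], "wx":[0, 0, 0], "wy":[0, 0, 0], "wz":[0, 0, 0]}'
python3 - <<'E'
from h import *
plan([501,289.3,13],[.01,-1,0]); print(status.get_obs()["ft_force"])
E
```

```text
t: 3.78
ee_pos: [502.1, 289.8, 60.8]
orientation: [3.14, 0.016, -0.006]
ft_force: [-0.9, -0.2, 0.1]
width: 61.7
grasp_force: 0.0
t: 4.03
ee_pos: [502.8, 290.3, 30.2]
orientation: [3.141, 0.016, -0.003]
ft_force: [-0.9, -0.2, 0.3]
width: 61.8
grasp_force: 0.0
now [502.8 290.3  30.2] y [ 0.01  -1.     0.001] z [-0.002 -0.001 -1.   ] q [ 0.5   0.64  1.82 -0.    0.68  2.06] t 4.0333
1 shift [-1.8  0.9 17.2] turn [ 0.001  0.002 -0.   ]
-1 shift [-1.8  0.9 17.2] turn [ 3.000e-03 -1.000e-03  3.142e+00]
[-0.88861875 -0.18265626  0.25510809]
```

In the tool's units: 9 mm / 300 = 0.03, 7.5 mm / 300 = 0.025.

```bash
python3 -m jog '{"x":[-0.0033, 0, 0], "y":[0.0017, 0, 0], "z":[0.03, 0.025, 0], "wx":[0, 0, 0], "wy":[0, 0, 0], "wz":[0, 0, 0]}'
python3 -m jog '{"x":[0, 0, 0, 0, 0], "y":[0, 0, 0, 0, 0], "z":[0, 0, 0, 0, 0], "wx":[0, 0, 0, 0, 0], "wy":[0, 0, 0, 0, 0], "wz":[0, 0, 0, 0, 0]}' 0
python3 -m jog '{"x":[0, 0, 0, 0, 0], "y":[0, 0, 0, 0, 0], "z":[0, 0, 0, 0, 0], "wx":[0, 0, 0, 0, 0], "wy":[0, 0, 0, 0, 0], "wz":[0, 0, 0, 0, 0]}'
python3 -c '
from h import *
w=eyes.get_image("wrist"); import pickle; pickle.dump(w,open("w2.pkl","wb")); save("w2.png",w["img"])'
```

```text
t: 4.28
ee_pos: [501.9, 289.7, 13.6]
orientation: [3.141, 0.015, -0.001]
ft_force: [-0.7, -0.8, 0.0]
width: 61.8
grasp_force: 0.0
t: 4.7
ee_pos: [502.7, 290.2, 14.6]
orientation: [-3.141, -0.015, -0.001]
ft_force: [-0.5, 0.5, 0.4]
width: 32.2
grasp_force: 5.3
t: 5.12
ee_pos: [502.7, 290.5, 14.6]
orientation: [-3.141, -0.015, -0.001]
ft_force: [-1.1, 2.2, 5.1]
width: 12.5
grasp_force: 30.0
```

View pics/w2.png

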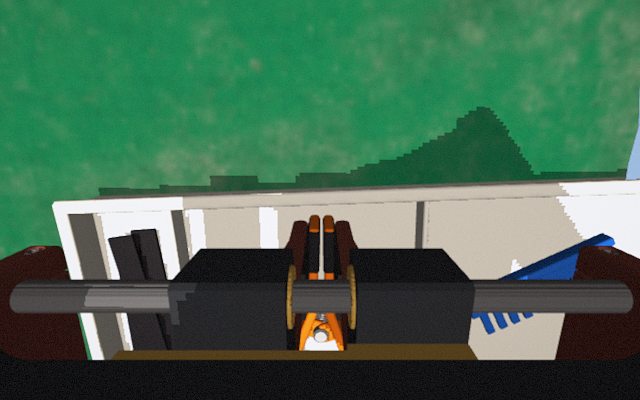

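The tails are squeezed parallel at 12.5 mm with 30 N, and the clamp is straight between the pads at (322,235). I'll lift, turn 90°, and move toward the stand.

In the tool's units: -35 mm / 300 = -0.1167, -25 mm / 300 = -0.0833.

```bash
python3 -m jog '{"x":[0, 0, 0, 0, 0], "y":[0, 0, 0, 0, 0], "z":[-0.0333, -0.0833, -0.1167, -0.1167, -0.05], "wx":[0, 0, 0, 0, 0], "wy":[0, 0, 0, 0, 0], "wz":[0, 0, 0, 0, 0]}'
python3 -m jog '{"x":[0, 0, 0, 0, 0], "y":[0, 0, 0, 0, 0], "z":[0, 0, 0, 0, 0], "wx":[0, 0, 0, 0, 0], "wy":[0, 0, 0, 0, 0], "wz":[-0.0255, -0.0382, -0.0382, -0.0382, -0.0382]}'
python3 -m jog '{"x":[0, 0, 0, 0, 0], "y":[0, 0, 0, 0, 0], "z":[0, 0, 0, 0, 0], "wx":[0, 0, 0, 0, 0], "wy":[0, 0, 0, 0, 0], "wz":[-0.0382, -0.0382, -0.0382, -0.0382, -0.0382]}'
python3 -m jog '{"x":[0, 0, 0, 0, 0], "y":[0, 0, 0, 0, 0], "z":[0, 0, 0, 0, 0], "wx":[0, 0, 0, 0, 0], "wy":[0, 0, 0, 0, 0], "wz":[-0.0382, -0.0382, -0.0255, -0.0255, 0]}'
python3 -m jog '{"x":[-0.0667, -0.1, -0.1167, -0.1167, -0.1167], "y":[0, -0.0233, -0.0233, -0.0233, -0.0233], "z":[0, 0, 0, 0, 0], "wx":[0, 0, 0, 0, 0], "wy":[0, 0, 0, 0, 0], "wz":[0, 0, 0, 0, 0]}'
python3 -m jog '{"x":[-0.1167, -0.1167, -0.1, -0.05, 0], "y":[-0.0233, 0, 0, 0, 0], "z":[0, 0, 0, 0, 0], "wx":[0, 0, 0, 0, 0], "wy":[0, 0, 0, 0, 0], "wz":[0, 0, 0, 0, 0]}'
python3 - <<'E'
from h import *
import pickle
d={n:eyes.get_image(n) for n in ("side","wrist")}; pickle.dump(d,open("d3.pkl","wb"))
a=cv2.resize(d["side"]["img"][130:270,290:440],(450,420),interpolation=cv2.INTER_CUBIC)
b=cv2.resize(d["wrist"]["img"],(672,420))
save("both.png",a); save("w3.png",d["wrist"]["img"])
plan([467,-67,61],[1,0,0])
E
```

```text
t: 5.58
ee_pos: [503.6, 290.5, 138.3]
orientation: [-3.14, -0.016, -0.006]
ft_force: [0.9, -0.0, -0.9]
width: 12.3
grasp_force: 30.0
t: 6.0
ee_pos: [501.8, 289.5, 134.4]
orientation: [3.012, 0.892, -0.001]
ft_force: [0.6, -0.7, -0.9]
width: 12.1
grasp_force: 30.0
t: 6.42
ee_pos: [501.8, 289.5, 134.2]
orientation: [2.614, 1.742, -0.002]
ft_force: [-0.5, 0.2, -0.7]
width: 12.2
grasp_force: 30.0
t: 6.83
ee_pos: [501.8, 289.5, 134.2]
orientation: [-2.219, -2.223, 0.002]
ft_force: [-0.2, 0.0, -1.1]
width: 12.1
grasp_force: 30.0
t: 7.25
ee_pos: [473.1, 133.6, 134.2]
orientation: [-2.225, -2.218, 0.001]
ft_force: [0.3, -0.8, -0.9]
width: 12.3
grasp_force: 30.0
t: 7.67
ee_pos: [466.5, 17.4, 134.3]
orientation: [-2.229, -2.214, 0.001]
ft_force: [-0.6, -0.2, -0.9]
width: 12.3
grasp_force: 30.0
now [466.9  19.7 134.3] y [ 1.    -0.004 -0.   ] z [-0.  0. -1.] q [0.02 0.33 2.04 0.   0.77 0.02] t 7.7667
1 shift [-86.7   0.5  73.3] turn [-0.    -0.    -0.004]
-1 shift [-86.7   0.5  73.3] turn [-0.     0.     3.137]
```

View pics/both.png

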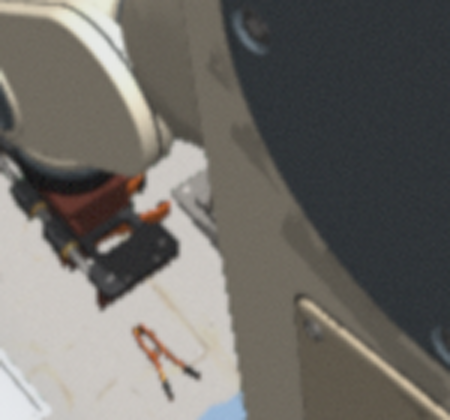

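View pics/w3.png

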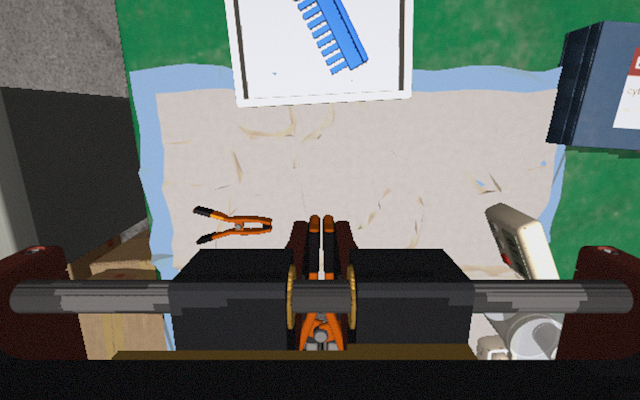

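The crop shows the open jaws still at height near the stand corner (185,190), and the arm hides the stand itself. The wrist view shows the clamp straight in the grip at (322,240). I'll fix the plate pose from the initial depth images.

Run:
```python
from h import *
import pickle
d=pickle.load(open("d.pkl","rb"))
for n in ("scene","side"):
    P=cloud(d[n]); 
    m=(abs(P[...,0]-467)<18)&(P[...,1]>-260)&(P[...,1]<-125)&(P[...,2]>45)&(P[...,2]<118)
    q=P[m]; g=q[(q[:,1]>-225)&(q[:,1]<-150)]
    for lo,hi in ((40,60),(60,80),(80,100),(100,118)):
        h=g[(g[:,2]>lo)&(g[:,2]<hi)]
        if len(h)>8:
            p=np.polyfit(h[:,1],h[:,0],1); print(n,lo,len(h),"slope",p[0].round(3),"x@-190",np.polyval(p,-190).round(1), "std",np.std(h[:,0]-np.polyval(p,h[:,1])).round(1))
    print(n,"y range",np.percentile(q[:,1],[0,2,50,98,100]).round(1),"zmax",q[:,2].max().round(1), len(q))
    mid=q[(q[:,2]>55)&(q[:,2]<100)]; print(" y max by z",[(z,mid[abs(mid[:,2]-z)<5][:,1].max().round(1)) for z in (60,70,80,90) if (abs(mid[:,2]-z)<5).any()])
s=cv2.resize(d["scene"]["img"][175:250,325:430],None,fx=7,fy=7,interpolation=cv2.INTER_CUBIC); save("s.png",s)
```

```text
scene 40 139 slope 0.015 x@-190 461.8 std 1.9
scene 60 197 slope 0.021 x@-190 461.6 std 2.2
scene 80 185 slope 0.017 x@-190 461.3 std 1.8
scene 100 146 slope 0.009 x@-190 464.5 std 3.1
scene y range [-259.6 -255.3 -197.8 -143.5 -140. ] zmax 116.3 997
 y max by z [(60, np.float64(-142.4)), (70, np.float64(-140.0)), (80, np.float64(-141.5)), (90, np.float64(-141.1))]
side 40 42 slope 0.011 x@-190 462.9 std 0.6
side 60 61 slope 0.015 x@-190 462.9 std 0.5
side 80 80 slope -0.005 x@-190 464.1 std 2.2
side 100 76 slope 0.011 x@-190 466.6 std 2.6
side y range [-259.9 -256.4 -193.  -140.5 -139.1] zmax 112.9 413
 y max by z [(60, np.float64(-139.7)), (70, np.float64(-139.6)), (80, np.float64(-139.1)), (90, np.float64(-140.2))]
```

View pics/s.png

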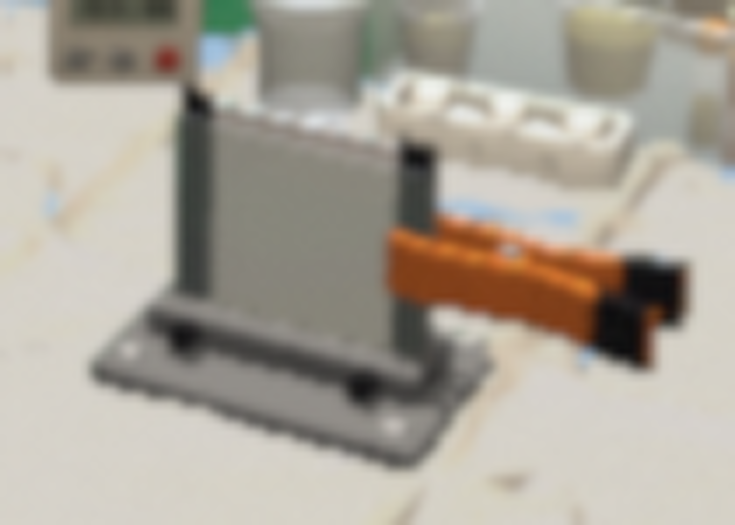

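In the tool's units: 25 mm / 300 = 0.0833, 20 mm / 300 = 0.0667.

```bash
python3 -m jog '{"x":[-0.0333, -0.0333, -0.0333, -0.0333, 0], "y":[0, 0, 0, 0, 0], "z":[0.05, 0.0833, 0.0667, 0.045, 0], "wx":[0, 0, 0, 0, 0], "wy":[0, 0, 0, 0, 0], "wz":[0, 0, 0, 0, 0]}'
python3 -m jog '{"x":[0, 0], "y":[0, 0], "z":[0, 0], "wx":[0, 0], "wy":[0, 0], "wz":[0, 0]}'
python3 - <<'E'
from h import *
import pickle
d={n:eyes.get_image(n) for n in ("scene","wrist")}; pickle.dump(d,open("d4.pkl","wb"))
o=status.get_obs(); z=o["ee_pos"][2]
plan([466.7,-67.5,60.6],[1,-.008,0])
w=d["wrist"]; print("piv",pt(w,321,338,z+19.4)-o["ee_pos"],"tail",pt(w,322,216,z+19.4)-o["ee_pos"], pt(w,321,338)-o["ee_pos"])
save("s4.png",cv2.resize(d["scene"]["img"][155:250,310:430],None,fx=6,fy=6,interpolation=cv2.INTER_CUBIC))
E
```

```text
t: 8.18
ee_pos: [465.3, -19.7, 58.5]
orientation: [-2.221, -2.217, 0.005]
ft_force: [-0.2, -0.1, -1.0]
width: 12.2
grasp_force: 30.0
t: 8.35
ee_pos: [467.5, -19.1, 61.2]
orientation: [2.222, 2.22, 0.001]
ft_force: [0.5, 0.6, 0.0]
width: 12.3
grasp_force: 30.0
now [467.8 -19.2  61.6] y [ 1.    -0.     0.002] z [ 0.002 -0.    -1.   ] q [-0.07  0.47  2.07  0.    0.6  -0.07] t 8.45
1 shift [-48.3  -1.1   1. ] turn [0.002 0.    0.008]
-1 shift [-48.3  -1.1   1. ] turn [-0.000e+00  3.000e-03 -3.134e+00]
piv [ -0.90533382 -50.7988567   19.4       ] tail [-0.38102245 18.31452576 19.4       ] [ -0.9055507  -50.6445234   19.58912508]
```

View pics/s4.png

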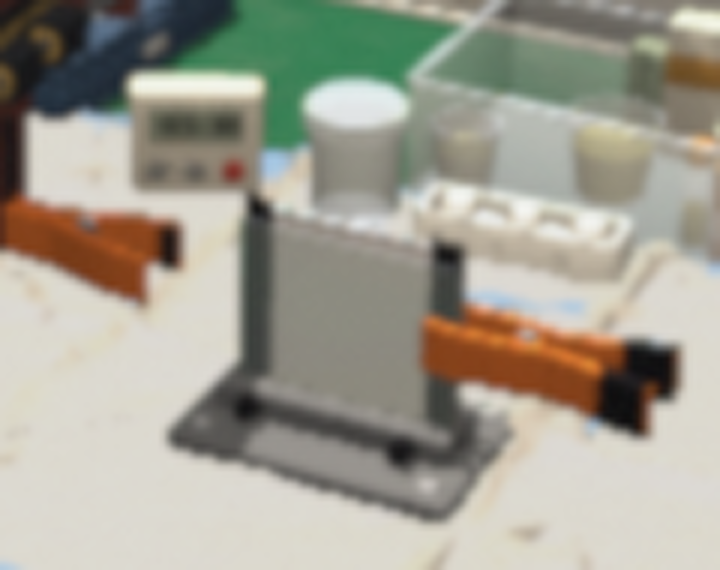

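The scene crop shows the clamp level and wide open. Its rivet is at (88,222), the far jaw tip at (180,222), the near jaw tip at (147,263), and the plate edge at about (248,205) to (243,380). I'll measure the clamp's offset from this same picture.

Run:
```python
from h import *
import pickle
d=pickle.load(open("d4.pkl","rb")); s=d["scene"]; w=d["wrist"]
f=lambda u,v:(310+u/6-.4,155+v/6-.4)
T=np.array([467.8,-19.2,61.6])
for n,u,v,z in [("rivet",88,220,81),("fartip top",180,222,81),("neartip top",146,262,81),("neartip bot",143,300,57),("edge top",250,207,112),("fixed rivet",528,334,81)]:
    p=pt(s,*f(u,v),z=z); print(n,p.round(1),(p-T).round(1),"depth",pt(s,*f(u,v)).round(1))
# orange depth points of the held clamp
P=cloud(s); I=s["img"].astype(int)
m=(I[...,0]>110)&(I[...,0]>I[...,2]*2.2)&(I[...,0]>1.5*I[...,1])&(P[...,1]>-130)&(P[...,1]<0)&(abs(P[...,0]-467)<40)&(P[...,2]>45)
q=P[m]; print(len(q),q.min(0).round(1),q.max(0).round(1))
# wrist: rows profile of orange/rivet along u=321
print([(v,pt(w,321,v).round(0)[1:].tolist(),w["img"][v,314].tolist()) for v in range(205,352,6)])
```

```text
rivet [467.8 -65.3  81. ] [ -0.  -46.1  19.4] depth [466.6 -65.9  81.7]
fartip top [ 484.4 -101.6   81. ] [ 16.6 -82.4  19.4] depth [ 484.8 -101.4   80.7]
neartip top [ 446.1 -105.1   81. ] [-21.7 -85.9  19.4] depth [ 447.5 -104.4   80.1]
neartip bot [454.  -99.4  57. ] [-13.8 -80.2  -4.6] depth [ 447.9 -102.6   60.9]
edge top [ 457.9 -147.7  112. ] [  -9.9 -128.5   50.4] depth [ 465.4 -144.1  107.6]
fixed rivet [ 463.5 -269.8   81. ] [  -4.3 -250.6   19.4] depth [ 466.7 -268.6   79. ]
234 [ 442.9 -104.6   60.8] [482.8 -28.4  85. ]
[(205, [-17.0, 7.0], [189, 183, 179]), (211, [-22.0, 7.0], [187, 179, 176]), (217, [-26.0, 7.0], [100, 42, 3]), (223, [-31.0, 7.0], [84, 38, 9]), (229, [-35.0, 8.0], [137, 62, 11]), (235, [-40.0, 7.0], [20, 23, 23]), (241, [-45.0, 7.0], [13, 19, 16]), (247, [-50.0, 7.0], [26, 27, 23]), (253, [-56.0, 5.0], [19, 20, 22]), (259, [-59.0, 8.0], [26, 27, 28]), (265, [-62.0, 13.0], [19, 20, 26]), (271, [-68.0, 11.0], [17, 25, 25]), (277, [-74.0, 9.0], [184, 85, 16]), (283, [8.0, 157.0], [39, 37, 40]), (289, [7.0, 158.0], [53, 49, 49]), (295, [6.0, 160.0], [59, 59, 58]), (301, [5.0, 160.0], [69, 66, 66]), (307, [3.0, 160.0], [65, 63, 59]), (313, [0.0, 158.0], [150, 77, 33]), (319, [-65.0, 72.0], [123, 54, 4]), (325, [-64.0, 79.0], [180, 81, 6]), (331, [-66.0, 80.0], [29, 33, 35]), (337, [-69.0, 82.0], [89, 89, 85]), (343, [-131.0, 12.0], [68, 64, 64]), (349, [-134.0, 15.0], [83, 77, 73])]
```

In the tool's units: -7 mm / 300 = -0.0233, -6 mm / 300 = -0.02.

```bash
python3 -m jog '{"x":[-0.0133, -0.02, -0.0233, -0.0233, -0.02], "y":[-0.0023, 0, 0, 0, 0], "z":[0.0023, 0, 0, 0, 0], "wx":[0, 0, 0, 0, 0], "wy":[0, 0, 0, 0, 0], "wz":[0, 0, 0, 0, 0]}'
python3 -m jog '{"x":[-0.02, -0.0167, -0.0133, -0.0033, 0], "y":[0, 0, 0, 0, 0], "z":[0, 0, 0, 0, 0], "wx":[0, 0, 0, 0, 0], "wy":[0, 0, 0, 0, 0], "wz":[0, 0, 0, 0, 0]}'
python3 -m jog '{"x":[0, 0, 0], "y":[0, 0, 0], "z":[0, 0, 0], "wx":[0, 0, 0], "wy":[0, 0, 0], "wz":[0, 0, 0]}'
python3 - <<'E'
from h import *
import pickle
d={n:eyes.get_image(n) for n in ("scene","side")}; pickle.dump(d,open("d5.pkl","wb"))
plan([466.7,-65.5,61],[1,-.008,0])
save("s5.png",cv2.resize(d["scene"]["img"][155:250,310:430],None,fx=6,fy=6,interpolation=cv2.INTER_CUBIC))
E
```

```text
t: 8.87
ee_pos: [466.4, -50.9, 60.1]
orientation: [2.223, 2.22, 0.0]
ft_force: [-0.6, 0.2, -1.2]
width: 12.3
grasp_force: 30.0
t: 9.28
ee_pos: [466.2, -66.3, 59.9]
orientation: [-2.223, -2.22, 0.0]
ft_force: [0.1, -0.4, -0.7]
width: 12.1
grasp_force: 30.0
t: 9.53
ee_pos: [466.2, -65.7, 60.0]
orientation: [-2.222, -2.221, 0.0]
ft_force: [-0.7, 0.1, -1.4]
width: 12.5
grasp_force: 30.0
now [466.3 -65.8  60. ] y [ 1.    -0.001  0.   ] z [ 0.  0. -1.] q [-0.17  0.48  2.06  0.    0.6  -0.16] t 9.6333
1 shift [ 0.3  0.4 -1. ] turn [ 0.    -0.     0.007]
-1 shift [ 0.3  0.4 -1. ] turn [ 0.     0.    -3.134]
```

View pics/s5.png

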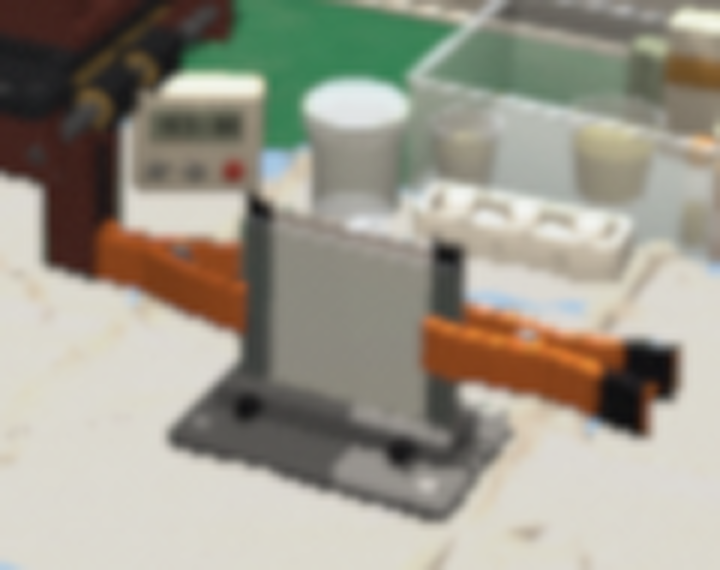

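The near jaw tip is at crop (246,330), only just overlapping the spacer strip (245–272). I'll measure the remaining distance before moving on.

Run:
```python
from h import *
import pickle
s=pickle.load(open("d5.pkl","rb"))["scene"]
P=cloud(s); I=s["img"].astype(int)
m=(I[...,0]>110)&(I[...,0]>I[...,2]*2.2)&(I[...,0]>1.5*I[...,1])&(P[...,1]>-200)&(P[...,1]<-60)&(P[...,2]>45)
q=P[m]; near=q[q[:,0]<456]; print(len(q),"near tip y",np.sort(near[:,1])[:8].round(1),"x",near[np.argsort(near[:,1])[:8],0].round(1))
f=lambda u,v:(310+u/6-.4,155+v/6-.4)
print("rivet",pt(s,*f(182,248),z=79.4).round(1),pt(s,*f(182,248)).round(1),"fixed",pt(s,*f(528,334),z=80).round(1),pt(s,*f(528,334)).round(1))
print("tip top",pt(s,*f(247,285),z=79.4).round(1),"bot",pt(s,*f(245,330),z=56).round(1))
for v in range(203,216,2): print(v,[(int(round(P[v,u,0])),int(round(P[v,u,1]))) for u in range(346,358)])
r=np.array(s["R"])
for X in [(462.5,-140,68),(447,-152,68),(462.5,-154,68),(447,-147,80)]:
    c=r@np.array(X)+s["t"]; u,v=s["fx"]*c[0]/c[2]+s["cx"],s["fy"]*c[1]/c[2]+s["cy"]; print(X,((u-309.6)*6).round(),((v-154.6)*6).round())
```

```text
241 near tip y [-151.8 -151.2 -150.2 -150.1 -149.5 -149.2 -149.1 -148.8] x [443.2 444.5 446.4 447.  447.9 448.6 449.  443.5]
rivet [ 466.5 -111.7   79.4] [ 469.5 -110.2   77.6] fixed [ 465.1 -269.2   80. ] [ 463.3 -269.8   81.1]
tip top [ 450.4 -150.4   79.4] bot [ 452.6 -148.6   56. ]
203 [(443, -141), (447, -141), (446, -145), (447, -147), (449, -149), (464, -145), (461, -149), (462, -151), (461, -154), (463, -156), (462, -160), (460, -163)]
205 [(444, -140), (443, -144), (446, -145), (445, -148), (448, -150), (458, -147), (457, -151), (464, -150), (463, -154), (461, -157), (463, -159), (456, -165)]
207 [(447, -139), (449, -141), (445, -145), (445, -148), (449, -149), (465, -144), (459, -150), (460, -152), (462, -154), (461, -157), (462, -160), (460, -163)]
209 [(450, -138), (449, -141), (445, -146), (444, -149), (450, -149), (464, -145), (464, -148), (464, -150), (464, -153), (462, -157), (465, -158), (463, -162)]
211 [(514, -106), (514, -109), (517, -110), (520, -112), (460, -144), (460, -147), (458, -150), (459, -153), (460, -155), (466, -155), (463, -159), (458, -164)]
213 [(497, -114), (498, -117), (501, -118), (507, -118), (463, -143), (465, -144), (464, -148), (461, -152), (461, -155), (461, -158), (461, -160), (458, -165)]
215 [(489, -118), (491, -121), (492, -123), (486, -129), (461, -144), (463, -146), (459, -150), (460, -153), (462, -155), (464, -156), (461, -161), (463, -163)]
(462.5, -140, 68) 237.0 290.0
(447, -152, 68) 247.0 313.0
(462.5, -154, 68) 267.0 298.0
(447, -147, 80) 236.0 285.0
```

In the scene camera the tip is about 7 mm past the edge. It should be about 12 mm, so I'll go a few millimetres further in.

In the tool's units: -2 mm / 300 = -0.0067, -1.7 mm / 300 = -0.0057, 0.004 rad / 3.1416 = 0.0013.

```bash
python3 -m jog '{"x":[-0.0067, -0.0057, 0, 0], "y":[0, 0, 0, 0], "z":[-0.002, 0, 0, 0], "wx":[0, 0, 0, 0], "wy":[0, 0, 0, 0], "wz":[0.0013, 0, 0, 0]}'
python3 -m jog '{"x":[0, 0, 0], "y":[0, 0, 0], "z":[0, 0, 0], "wx":[0, 0, 0], "wy":[0, 0, 0], "wz":[0, 0, 0]}'
python3 - <<'E'
from h import *
s=eyes.get_image("scene"); P=cloud(s); I=s["img"].astype(int)
m=(I[...,0]>110)&(I[...,0]>I[...,2]*2.2)&(I[...,0]>1.5*I[...,1])&(P[...,1]>-200)&(P[...,1]<-60)&(P[...,2]>45)
q=P[m]; n=q[q[:,0]<456]; f=q[q[:,0]>472]; print(np.sort(n[:,1])[:8].round(1), np.sort(f[:,0])[-5:].round(1), n[n[:,1]<-142].min(0),n[n[:,1]<-142].max(0))
import pickle; d=pickle.load(open("d.pkl","rb"))["scene"]
J=(abs(d["img"].astype(int)-I).sum(2)>90); print("stand region changed px",J[220:245,340:400].sum(), "plates top",J[186:196,352:385].sum())
w=eyes.get_image("side"); save("sd6.png",cv2.resize(w["img"][130:230,330:430],None,fx=5,fy=5))
E
```

```text
t: 9.97
ee_pos: [466.3, -69.8, 60.6]
orientation: [2.227, 2.216, 0.0]
ft_force: [0.3, -1.0, -1.2]
width: 12.3
grasp_force: 30.0
t: 10.22
ee_pos: [466.2, -69.7, 60.6]
orientation: [-2.227, -2.216, 0.0]
ft_force: [-0.0, 0.0, -1.4]
width: 12.1
grasp_force: 30.0
[-154.2 -153.8 -153.8 -153.8 -153.5 -153.4 -153.2 -152.7] [476.8 477.8 478.2 478.5 478.8] [ 441.35647925 -154.19598824   59.70620292] [ 449.28557564 -142.05718912   82.0868903 ]
stand region changed px 209 plates top 0
```

```bash
python3 -c 'from h import *; print(status.get_obs()["grasp_force"]); print(ticket.close_job())'
```

```text
29.95531439781189
the job is handed in; nothing more can be done
None
```

The job is handed in, with the gripper still squeezing the large orange clamp wide open at about 30 N. It sits level and square around the open plate edge at about 68 mm height. By my camera measurements (good to a few mm) the pads face the spacer strip clear of the plates. No contact force showed during the approach, and it took about 10 s of the 38 s allowed.

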